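# Isolate the film press and gauge its platen gap

### The job

Turn the red isolator handle of the small film press a quarter turn anticlockwise, from ON fully to OFF, so the press is dead before any tool goes in. Then pick up the taper gauge by its orange handle, lay its blade flat on the front ledge of the lower platen and slide it straight in under the middle of the upper platen until it drags snugly between the two platens, without ramming it. Finish while holding the gauge still at that depth, so that the gap can be read; leave the petri dish, timer and red marker where they are.

Things in the scene. Friction and masses are not known exactly. Their poses are not given: they have to be found in the camera images.
- press: bench film press, fixed: grey base plate (x -90 to +75 mm, y -85 to +215 mm, 14 mm high), two steel columns of 16 mm at y +-61 mm, blue bridge (z 104 to 126 mm, x +-22 mm, y +-76 mm), grey switch pod at its left. Origin on the bench below the middle of the platens. x points from its open front into the press (away from the robot at yaw 0), y to its left, z up
- lower_platen: lower aluminium platen, fixed in the press, 90 mm wide (y), its flat top 50 mm above the bench; it sticks out 20 mm in front of the upper platen as a ledge. Its origin and axes are those of the press
- upper_platen: upper aluminium platen 90 x 90 x 14 mm with black insulating board, spindle and black setting wheel of 60 mm (top of the wheel 104 mm above the origin). It does not move during the job, but its height is set differently each time: the gap between the platens is 3.4 to 4.6 mm. Origin: middle of its underside; axes as the press
- mouth (a point): middle of the gap's front: on the flat top of the lower platen, exactly below the front edge of the upper platen; x points straight into the gap, z up
- isolator (a joint): rotary isolator: red handle on a yellow plate on the switch pod. 1.571 = ON (handle bar points along the press's x, white mark at the green dot, as found), 0 = OFF (bar along the press's y, white mark to the left at the white dot). Turns about a vertical axis, anticlockwise from above to OFF. A sprung over-centre link inside snaps it to the nearer of the two ends; the hump is half-way; turning takes up to about 0.1 N m
- isolator_grip (a point): middle of the red handle bar, on its axis; the bar is 14 mm thick, 50 mm long and 26 mm high, its top 13 mm above this point and the yellow plate 18 mm below it. y points along the bar, to the end with the white mark
- gauge_grip (a point): middle of the orange handle of the loose steel taper gauge, half-way up; the handle is 70 mm long (x), 16 mm wide (y), 22 mm high (z) and lies flat on the bench. x points along the steel blade to its nose
- gauge_nose (a point): nose of the gauge's blade, middle of its width, on the flat underside, which is one plane with the underside of the handle (11 mm below gauge_grip, 120 mm ahead of it). The blade is 85 mm long and 14 mm wide, 2 mm thick at the nose and 1 mm thicker every 18 mm towards the handle (the upper face slopes), so it comes to drag 25 to 47 mm deep. Axes as gauge_grip. The whole gauge weighs about 0.11 kg
- gauge: the taper gauge as a whole; origin under the middle of its handle, on the underside, axes as gauge_grip
- petri_mid (a point): petri dish, 61 mm across, 16 mm high, loose bystander; its centre
- timer_mid (a point): white lab timer with coloured buttons, 60 x 62 x 16 mm, loose bystander; its centre
- marker_mid (a point): red-capped marker pen lying on the bench, 13 x 130 x 15 mm, loose bystander; its centre

How it is judged:
On the way, in this order (a step that is already met when the one before it is completed fails the run):
1. the isolator is turned fully to OFF while the gauge still lies on the bench (value of joint isolator below 0.1 rad and height (world z) of gauge_grip below 0.03 m), for 0.2 s.
2. the gauge is lifted off the bench in the gripper (height (world z) of gauge_grip above 0.04 m and contact force between the fingers and gauge above 1 N), for 0.2 s.
3. the blade's nose is between the platens, entered from the front (x of gauge_nose in the frame of mouth between 0.004 and 0.02 m and y of gauge_nose in the frame of mouth between -0.025 and 0.025 m and z of gauge_nose in the frame of mouth between -0.004 and 0.005 m).
At the end, for the whole second after the job is handed in: isolator OFF (below 0.1 rad); gauge still gripped, at rest, pressing on both platens with over 0.5 N; blade flat (0.05 rad) and straight (0.2 rad) in the gap, nose 18 to 65 mm behind the upper platen's front edge and within 25 mm of the middle (value of joint isolator below 0.1 rad and contact force between the fingers and gauge above 1 N and contact force between gauge and upper_platen above 0.5 N and contact force between gauge and lower_platen above 0.5 N and x of gauge_nose in the frame of mouth between 0.018 and 0.065 m and y of gauge_nose in the frame of mouth between -0.025 and 0.025 m and z of gauge_nose in the frame of mouth between -0.003 and 0.003 m and angle between the x axis of gauge and the x axis of press, either way round below 0.2 rad and angle between gauge_nose's own z axis and vertical below 0.05 rad and linear speed of gauge below 0.01 m/s); the arm keeps its last pose, push and grip.
It fails at once if the blade is between the platens while the isolator is not OFF (value of joint isolator above 0.25 rad and x of gauge_nose in the frame of mouth between 0 and 0.09 m and horizontal distance between gauge_nose and press below 0.064 m and z of gauge_nose in the frame of mouth between -0.004 and 0.006 m).
It fails at once if the gauge is rammed: it presses on a platen with more than 50 N (contact force between gauge and upper_platen above 50 N or contact force between gauge and lower_platen above 50 N).
It fails at once if the petri dish, the timer or the red marker are shifted by more than 30 mm (distance of any of petri_mid, timer_mid, marker_mid from where it was at the start of the episode above 0.03 m).
It also fails if it takes over 67 s, if anything falls off the work surface, if the arm or the gripper's body presses on something with over 40 N, if the wrist force passes 120 N, or if a joint passes its speed limit or range.

### The arm

A 7-joint arm with a two-finger parallel gripper is mounted at the origin on a cart in front of the work surface, level with it; the furniture and walls round the work are solid. World frame = base frame: x ahead of the robot, y to its left, z up, the work surface at z = 0. Lengths are in m, angles in rad, forces in N, time in s.
With the tool pointing down it reaches from about 0.425 to 0.825 m from the base axis. Payload 3.6 kg.
Tool frame: the origin (TCP) lies on the centre line of the jaws, within the pads' length; the fingertips stand 25 mm ahead of it and the grasp point (between the pads) lies 6 mm ahead of it; z points along the fingers, y is the line along which they close (so a half turn about z gives the same grasp; the last joint's range is limited). The gripper opens to 93 mm and grips with 3 to 60 N. Pads are 15 mm wide; open, the fingers measure 128 mm over their backs; the gripper's body (75 mm by 188 mm) begins 65 mm behind the grasp point.
Start: joints at [1.21, 0.615, -0.013, 1.423, 0.008, 1.103, -0.04], TCP at [0.213, -0.614, 0.244] pointing down, gripper open.
Joint ranges: [-3.12, 3.12], [-0.3, 2.06], [-1.34, 1.32], [0.26, 2.42], [-1.36, 4.5], [0.01, 1.98], [-2.84, 2.84]. Speed limits (rad/s): [2.79, 2.79, 3.14, 3.14, 3.14, 3.14, 3.14].

### API

Orientations are given as a unit quaternion [x, y, z, w].
In Python, from workcell import read_state, camera, camera_params, close_job, find_in, regions_of gives the robot as it stands.
- The arm moves only by the tool servo_tool, never from a script. Its argument "motion" is a list of rows, each a list of 7 numbers: the opening, from 0 (shut) to 1 (fully open), then the shift along the tool's x, y, z in m, then the turn, a rotation vector about the tool's x, y, z in degrees. In form: [[claw, dx, dy, dz, rx, ry, rz], ...]. A call has 1 to 5 rows; each row is the pose to reach, as a shift and turn from the pose commanded when the call began, along the tool's axes at that moment; what a row does not reach only later rows make up. A row lasts 1/8 s, in which the tool goes at most 62.5 mm and 10.7 degrees, less where a joint would pass 70% of its speed; a pose out of reach is approached as far as the arm can. A call with a gripper value outside its range is refused whole. The fingers move at their own pace and stop on an object; "newtons" is the grip in N (left out, the last holds). Time passes only in rows, so rows that repeat a pose let the fingers close. It gives the time, the measured TCP pose, the force, the opening and the grip force at its end, in the units of the state.
- read_state(): the state, without advancing time (a new reading comes with each control period).
- camera(name): name is "scene" or "side" or "wrist"; returns the picture (420x560x3 uint8, blue, green, red); there is no depth.
- camera_params(name): a dict with "intrinsics" (3x3 intrinsics, pixels), "cam_to_world" (4x4, takes a point from camera to world coordinates); the wrist camera has in their place "hand_eye" (4x4, takes a point from camera to tool coordinates, whose origin is the TCP and whose axes are the flange's). Camera axes: x right, y up, looking along -z (the intrinsics and any distortion apply to the point x, -y, -z); pixel columns grow to the right and rows downward; lengths in m; the calibration is good to about 2 mm. The wrist camera is an equidistant fisheye: a pixel r from the principal point sees the ray r / f radians off the axis. A picture is of the moment at which its call begins: read the wrist's pose just before it. camera_params takes no time and is no camera call.
- close_job(): hands the job in; it is judged then, once.
Trained networks look in the newest picture that a camera, given by its name, has taken for a name from the list of things; names that differ only in an ending like _2 or _b are one class to them, and where a whole thing is asked for, a point or a joint stands for the part that bears it (a point fixed in the world has none). Each returns a list of dicts, best first, with "score" (0 to 1); they miss things now and then, are a little off and sometimes report something else, mostly with a low value. They report only what shows in the picture. A call takes as long as a camera call.
- find_in(camera, target): "extent" ([left, top, width, height] as shares, 0 to 1, of the picture: columns of its width, rows of its height, round what is visible of it).
- regions_of(camera, target): "mask" (420x560 bool, what is visible of it) and "extent" ([left, top, width, height] as shares, 0 to 1, of the picture: columns of its width, rows of its height, round what is visible of it).
The state is a dict: "time": time; "joint_positions": joint angles; "joint_vel": joint speeds; "joint_torque": joint torques, N m; "eef_pos": TCP position; "tcp_rot": TCP orientation; "wrist_force": force on the tool from outside, world axes, zero at the start; "wrist_torque": the same for the moment, N m; "opening": finger opening in m; "grip_force": force on a finger pad.
Only numpy, scipy, OpenCV 4.12 (cv2) and the standard library are available. Lean on these libraries where they do the work, as an engineer would, in place of code of your own. Each camera call takes 0.05 s, during which the arm holds its last target. There are 200 camera calls.

## Working session

There is one attempt and no reset: what is moved stays moved. The work goes in short steps, Python scripts to look and compute and a tool call to move; the robot and the scene stay as the last step left them, time stands still between calls to the robot, and variables do not carry over. Pictures are saved under pics/ and viewed, at most 10 in all, crops included, and the job is handed in when it is done.

Besides the shell and the picture viewer there is one more tool, called after "Request:" as a command line: name --pt "numbers of a row" for each row, then --argument value for the rest. servo_tool: Moves the arm, as the interface text tells. Its arguments: {"type":"object","properties":{"motion":{"type":"array","items":{"type":"array","items":{"type":"number"}}},"newtons":{"type":"number"}},"required":["motion"]}

```bash
mkdir -p pics; ls; python3 - <<'E'
from workcell import *
import cv2,numpy as np
s=read_state();print(s['time'],s['eef_pos'],s['tcp_rot'],s['opening'])
for n in['scene','side','wrist']:
    im=camera(n);cv2.imwrite(f'pics/{n}0.png',im);p=camera_params(n);print(n,{k:np.round(v,4).tolist() if not isinstance(v,str) else v for k,v in p.items()})
    for t in['isolator','gauge','upper_platen','lower_platen','press','petri_mid','timer_mid','marker_mid']:
        r=find_in(n,t);print(t,[(round(q['score'],2),np.round(np.array(q['extent'])*[560,420,560,420]).tolist()) for q in r[:2]])
a=[cv2.imread(f'pics/{n}0.png') for n in['scene','side']]
cv2.imwrite('pics/both.png',np.vstack(a)[:, :]) 
E
```

```text
pics
0.0 [ 0.21273868 -0.61345214  0.24250087] [ 9.86100313e-01  1.66146370e-01 -2.16456576e-04 -1.22893321e-03] 0.09282775459675653
scene {'intrinsics': [[422.63, 0.0, 282.9483], [0.0, 422.63, 209.5976], [0.0, 0.0, 1.0]], 'cam_to_world': [[0.5446, 0.5265, -0.6529, -0.2293], [-0.8387, 0.3452, -0.4212, -0.4237], [0.0036, 0.777, 0.6295, 0.7599], [0.0, 0.0, 0.0, 1.0]]}
isolator []
gauge [(0.66, [388.0, 285.0, 24.0, 62.0]), (0.52, [266.0, 185.0, 46.0, 20.0])]
upper_platen [(0.92, [271.0, 152.0, 37.0, 44.0]), (0.27, [389.0, 284.0, 19.0, 62.0])]
lower_platen [(0.55, [267.0, 187.0, 42.0, 19.0])]
press [(0.9, [256.0, 161.0, 74.0, 60.0])]
petri_mid []
timer_mid [(0.86, [274.0, 235.0, 31.0, 28.0])]
marker_mid []
side {'intrinsics': [[384.4414, 0.0, 283.1591], [0.0, 384.4414, 214.3087], [0.0, 0.0, 1.0]], 'cam_to_world': [[-0.5898, 0.6984, -0.4055, 0.0792], [-0.8075, -0.5156, 0.2864, 0.3076], [-0.0091, 0.4964, 0.8681, 0.875], [0.0, 0.0, 0.0, 1.0]]}
isolator [(0.71, [176.0, 218.0, 20.0, 21.0]), (0.42, [211.0, 148.0, 43.0, 56.0])]
gauge [(0.74, [380.0, 159.0, 50.0, 32.0]), (0.33, [214.0, 182.0, 45.0, 31.0])]
upper_platen [(0.67, [212.0, 146.0, 44.0, 56.0])]
lower_platen [(0.8, [216.0, 184.0, 43.0, 28.0])]
press [(0.88, [150.0, 148.0, 127.0, 119.0])]
petri_mid [(0.94, [224.0, 266.0, 25.0, 23.0]), (0.49, [176.0, 218.0, 22.0, 22.0])]
timer_mid [(0.82, [290.0, 209.0, 28.0, 32.0]), (0.44, [222.0, 265.0, 25.0, 25.0])]
marker_mid [(0.66, [158.0, 302.0, 43.0, 50.0])]
wrist {'intrinsics': [[325.1923, 0.0, 273.5803], [0.0, 325.1923, 204.0255], [0.0, 0.0, 1.0]], 'hand_eye': [[0.0002, 0.9682, 0.2502, 0.0677], [1.0, -0.0002, 0.0, -0.0012], [0.0001, 0.2502, -0.9682, -0.1404], [0.0, 0.0, 0.0, 1.0]]}
isolator []
gauge [(0.72, [95.0, 2.0, 16.0, 41.0])]
upper_platen []
lower_platen []
press [(0.19, [94.0, 0.0, 15.0, 41.0])]
petri_mid []
timer_mid []
marker_mid []
```

```bash
python3 - <<'E'
import cv2,numpy as np
a=cv2.imread('pics/side0.png')[130:370,130:450];b=cv2.imread('pics/scene0.png')[130:370,200:440]
o=np.hstack([cv2.resize(a,None,fx=1.4,fy=1.4*1.0),cv2.resize(b,None,fx=1.4,fy=1.4)])
cv2.imwrite('pics/v1.png',o);print(o.shape)
E
```

```text
(336, 784, 3)
```

View pics/v1.png

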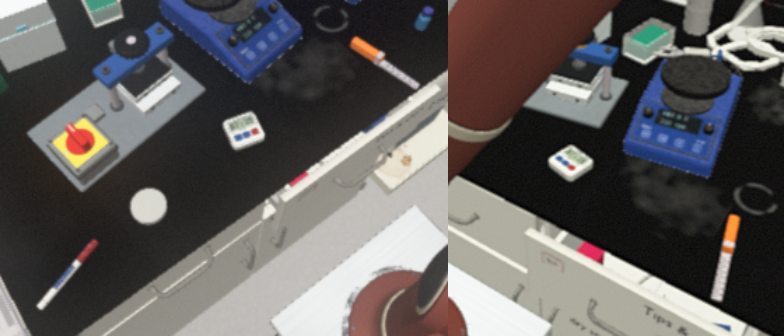

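The press is at left in the side view, with its base-plate corners at crop (27,132), (85,188) and (205,90). The isolator is near side px (185,228). The gauge is at right, orange end near (392,165) and nose near (428,191).

```bash
cat > h.py <<'E'
from workcell import *
import cv2,numpy as np
from scipy.spatial.transform import Rotation as R
from scipy.optimize import least_squares
def ray(cam,uv,st=None):
    p=camera_params(cam);K=p['intrinsics'];K=np.array(K)
    x=(uv[0]-K[0,2])/K[0,0];y=(uv[1]-K[1,2])/K[1,1]
    if cam=='wrist':
        r=np.hypot(x,y);s=np.sin(r)/max(r,1e-9);d=np.array([x*s,-y*s,-np.cos(r)])
        T=np.eye(4);T[:3,:3]=R.from_quat(st['tcp_rot']).as_matrix();T[:3,3]=st['eef_pos'];T=T@np.array(p['hand_eye'])
    else:
        d=np.array([x,-y,-1]);T=np.array(p['cam_to_world'])
    return T[:3,3],T[:3,:3]@d
def at(cam,uv,z,st=None):
    o,d=ray(cam,uv,st);return o+d*(z-o[2])/d[2]
def tool(dw,st):  # world shift -> tool axes
    return R.from_quat(st['tcp_rot']).inv().apply(dw)
def yawx(st):
    m=R.from_quat(st['tcp_rot']).as_matrix();return np.arctan2(m[1,0],m[0,0]),np.arctan2(m[1,1],m[0,1])
E
python3 - <<'E'
from h import *
c=[(np.array(q)/1.4+130) for q in[(27,132),(85,188),(205,90)]]
P=[at('side',q,.014)[:2] for q in c];print(P,np.linalg.norm(P[0]-P[1]),np.linalg.norm(P[2]-P[1]))
y=P[1]-P[2];yaw=np.arctan2(y[1],y[0])-np.pi/2
Rm=np.array([[np.cos(yaw),-np.sin(yaw)],[np.sin(yaw),np.cos(yaw)]])
loc=np.array([[.075,.215],[-.09,.215],[-.09,-.085]])
o=np.mean([p-Rm@l for p,l in zip(P,loc)],0);print('press',o,yaw)
for cam in['side','scene']:
    im=cv2.imread(f'pics/{cam}0.png');h=cv2.cvtColor(im,cv2.COLOR_BGR2HSV)
    m=cv2.inRange(h,(7,150,120),(18,255,255));n,l,s,ct=cv2.connectedComponentsWithStats(m)
    for i in range(1,n):
        if s[i,4]>60:
            print(cam,'orange',s[i],at(cam,ct[i],.011))
    m=cv2.inRange(h,(0,150,100),(6,255,255))|cv2.inRange(h,(174,150,100),(180,255,255));n,l,s,ct=cv2.connectedComponentsWithStats(m)
    for i in range(1,n):
        if s[i,4]>40: print(cam,'red',s[i],ct[i],at(cam,ct[i],.08))
for t,cam in[((418,87),0)]: print('nose',at('side',np.array(t)/1.4+130,.002))
print('petri',at('side',np.array((148,206))/1.4+130,.01),'timer',at('side',np.array((243,130))/1.4+130,.01),'iso',at('side',np.array((78,138))/1.4+130,.08))
E
```

```text
[array([0.66059588, 0.31560988]), array([0.50166018, 0.28427676]), array([0.54156044, 0.00174302])] 0.1619948146275139 0.28533724989197917
press [0.61867603 0.09156736] 0.1402952351163127
side orange [380 156  21  18 188] [ 0.43691069 -0.31112503  0.011     ]
side red [177 218  20  22 275] [186.25454545 230.16727273] [0.55044502 0.25234556 0.08      ]
scene orange [397 283  12  20 161] [ 0.44645855 -0.31198298  0.011     ]
nose [ 0.30984232 -0.33618539  0.002     ]
petri [0.41142351 0.2141002  0.01      ] timer [ 0.43189993 -0.00494932  0.01      ] iso [0.55490167 0.25131185 0.08      ]
```

Request:
servo_tool --pt "1 0.056 -0.044 -0.012 0 0 0" --pt "1 0.11 -0.088 -0.025 0 0 0" --pt "1 0.165 -0.13 -0.04 0 0 0" --pt "1 0.22 -0.175 -0.05 0 0 0" --pt "1 0.25 -0.2 -0.06 0 0 0"

```text
time: 1.98
eef_pos: [0.3778, -0.3525, 0.3015]
tcp_rot: [0.986, 0.166, 0.0, 0.0]
wrist_force: [1.1, 0.3, 1.0]
opening: 0.0928
grip_force: 0.0
```

```bash
cat >> h.py <<'E'
def comps(im,lo,hi,amin=60):
    h=cv2.cvtColor(im,cv2.COLOR_BGR2HSV);m=cv2.inRange(h,lo,hi)
    n,l,s,ct=cv2.connectedComponentsWithStats(m)
    return sorted([(s[i,4],ct[i],l==i) for i in range(1,n) if s[i,4]>amin],key=lambda t:-t[0])
E
python3 - <<'E'
from h import *
st=read_state();im=camera('wrist');cv2.imwrite('pics/w1.png',im);print(st['eef_pos'])
for r in regions_of('wrist','gauge')[:2]:
    print(r['score'],np.array(r['extent'])*[560,420,560,420])
    ys,xs=np.nonzero(r['mask']);P=np.array([at('wrist',(x,y),.005,st)[:2] for x,y in zip(xs,ys)])
    (c,wh,a)=cv2.minAreaRect((P*1000).astype(np.float32));print(c,wh,a)
for a,c,m in comps(im,(7,150,120),(18,255,255)):
    ys,xs=np.nonzero(m);P=np.array([at('wrist',(x,y),.022,st)[:2] for x,y in zip(xs,ys)])
    print(a,c,cv2.minAreaRect((P*1000).astype(np.float32)))
E
```

```text
[ 0.37777007 -0.35246093  0.30145333]
0.82 [242.2   103.194  22.792 111.594]
(386.6245422363281, -321.52008056640625) (154.1851348876953, 16.791128158569336) 12.40616512298584
278 [257.91366906 118.48201439] ((437.1742248535156, -308.4786376953125), (61.0346794128418, 22.155000686645508), 11.765913009643555)
```

View pics/w1.png

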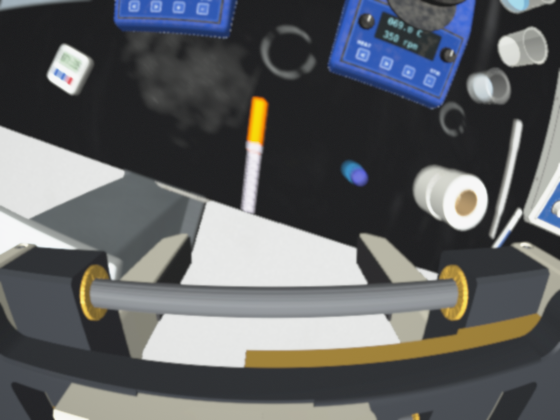

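Wrist view: gauge lies clear, orange handle at (258,118), nose at (249,212), pointing towards the robot. Now I go over the isolator.

Request:
servo_tool --pt "1 0.037 -0.046 0 0 0 0" --pt "1 0.074 -0.093 0 0 0 0" --pt "1 0.111 -0.14 0 0 0 0" --pt "1 0.149 -0.186 0 0 0 0" --pt "1 0.186 -0.232 0 0 0 0"

```text
time: 2.7
eef_pos: [0.4771, -0.073, 0.3012]
tcp_rot: [0.986, 0.166, 0.0, 0.0]
wrist_force: [0.6, 0.1, 0.4]
opening: 0.0929
grip_force: 0.0
```

Request:
servo_tool --pt "1 0.018 -0.053 0 0 0 3" --pt "1 0.037 -0.106 0 0 0 6" --pt "1 0.055 -0.16 0 0 0 9" --pt "1 0.074 -0.212 0 0 0 11" --pt "1 0.092 -0.265 0 0 0 11"

```text
time: 3.32
eef_pos: [0.477, 0.2074, 0.3012]
tcp_rot: [0.998, 0.07, 0.001, 0.0]
wrist_force: [0.2, 0.4, -0.8]
opening: 0.0927
grip_force: 0.0
```

```bash
python3 - <<'E'
from h import *
st=read_state();im=camera('wrist');cv2.imwrite('pics/w2.png',im);print(st['eef_pos'],yawx(st),st['time'])
for n in ['isolator','upper_platen','lower_platen']:
    for r in find_in('wrist',n)[:2]: print(n,r['score'],np.array(r['extent'])*[560,420,560,420])
camera('scene');im2=camera('scene');cv2.imwrite('pics/s2.png',im2)
for a,c,m in comps(im,(0,150,100),(6,255,255))+comps(im,(174,150,100),(180,255,255)):
    ys,xs=np.nonzero(m);print(a,c,xs.min(),xs.max(),ys.min(),ys.max(),at('wrist',c,.08,st))
E
```

```text
[0.47703129 0.20741482 0.30116502] (np.float64(0.14050685542524272), np.float64(-1.4302898310040055)) 3.325
isolator 0.61 [387.912 201.096  44.52   44.184]
isolator 0.6 [112.504 203.784  82.32   21.504]
upper_platen 0.8 [345.016  37.296  98.112  77.112]
lower_platen 0.65 [346.92   88.914  65.408  40.488]
906 [243.18101545 110.29801325] 226 260 89 128 [0.55222656 0.25272563 0.08      ]
212 [178.4009434 208.8254717] 166 190 203 215 [0.42977955 0.31569552 0.08      ]
```

View pics/w2.png

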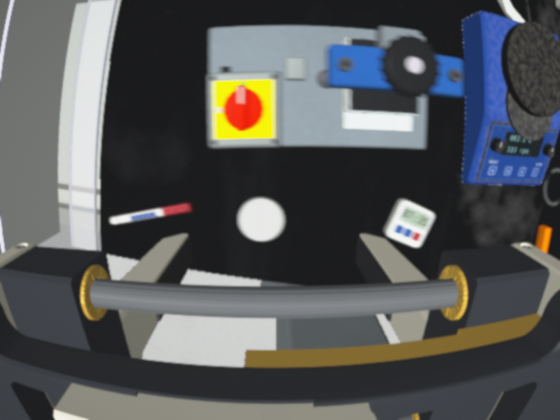

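The wrist view shows the isolator at (243,109) with the white mark at the far end (241,92). The base-plate corners are at (207,148), (427,151) and (208,28); the ledge's bright strip is at (378,120).

```bash
python3 - <<'E'
from h import *
st=read_state()
P=[at('wrist',q,.014,st)[:2] for q in[(208,28),(207,148),(427,151)]];print(P,np.linalg.norm(P[0]-P[1]),np.linalg.norm(P[2]-P[1]))
y=P[1]-P[2];yaw=np.arctan2(y[1],y[0])-np.pi/2
Rm=np.array([[np.cos(yaw),-np.sin(yaw)],[np.sin(yaw),np.cos(yaw)]])
loc=np.array([[.075,.215],[-.09,.215],[-.09,-.085]])
print('press',np.mean([p-Rm@l for p,l in zip(P,loc)],0),yaw)
def tri(a,b):
    (o1,d1),(o2,d2)=a,b
    t=np.linalg.lstsq(np.c_[d1,-d2],o2-o1,rcond=None)[0];p,q=o1+d1*t[0],o2+d2*t[1];return (p+q)/2,np.linalg.norm(p-q)
print(tri(ray('wrist',(243.2,110.3),st),ray('side',(186.25,230.2))))
im=cv2.imread('pics/w2.png');ims=cv2.imread('pics/side0.png')
ye=[]
for i,I in((0,im),(1,ims)):
    c=comps(I,(22,150,120),(35,255,255));a,ct,m=c[0];ys,xs=np.nonzero(m);r=cv2.minAreaRect(np.c_[xs,ys].astype(np.float32));print(a,r);ye.append(r[0])
print('yellow',tri(ray('wrist',ye[0],st),ray('side',ye[1])))
for z in(.06,.07,.08): 
  print(z,at('wrist',ye[0],z,st),[np.linalg.norm(at('wrist',(209,78),z,st)-at('wrist',(278,78),z,st))])
E
```

```text
[array([0.66052689, 0.31811792]), array([0.4984256 , 0.29721797]), array([ 0.54153946, -0.0057726 ])] 0.1634430630716799 0.30604262623431056
press [0.61768227 0.09426525] 0.14134553563066654
(array([0.55261163, 0.25086128, 0.07550145]), np.float64(0.0025753882095284784))
1831 ((243.5, 109.0), (58.0, 55.0), 90.0)Traceback (most recent call last):
  File "<stdin>", line 15, in <module>
IndexError: list index out of range
```

Request:
servo_tool --pt "0.5 0.02 -0.016 0.05 0 0 0" --pt "0.5 0.04 -0.033 0.1 0 0 0" --pt "0.5 0.04 -0.033 0.11 0 0 0"

```text
time: 4.0
eef_pos: [0.5109, 0.2426, 0.1875]
tcp_rot: [0.998, 0.07, -0.003, 0.001]
wrist_force: [-0.5, 0.0, 0.1]
opening: 0.0674
grip_force: 0.0
```

```bash
python3 - <<'E'
from h import *
st=read_state();im=camera('wrist');cv2.imwrite('pics/w3.png',im);print(st['eef_pos'],yawx(st),st['time'],st['opening'])
cs=camera('scene');sd=camera('side')
o=np.vstack([np.hstack([im[0:300,100:460],cv2.resize(sd[190:290,130:260],(390,300))])]);cv2.imwrite('pics/v3.png',o)
for a,c,m in comps(im,(0,150,100),(6,255,255))+comps(im,(22,150,120),(35,255,255)):
    ys,xs=np.nonzero(m);print(a,c,cv2.minAreaRect(np.c_[xs,ys].astype(np.float32)),at('wrist',c,.075,st))
E
```

```text
[0.51093458 0.24257484 0.18754642] (np.float64(0.13990689352661612), np.float64(-1.4308736289160837)) 4.0 0.06744941112216597
2501 [271.70211915 151.69532187] ((271.7500305175781, 149.75003051757812), (57.27564239501953, 56.56854248046875), 45.0) [0.55370144 0.25072623 0.075     ]
3672 [272.47848584 147.3995098 ] ((271.5, 149.0), (82.0, 83.0), 90.0) [0.55711719 0.25059714 0.075     ]
83 [421.42168675 305.37349398] ((421.1646728515625, 306.1791687011719), (4.637743949890137, 30.56349754333496), 8.746161460876465) [0.42994132 0.08420292 0.075     ]
```

View pics/v3.png

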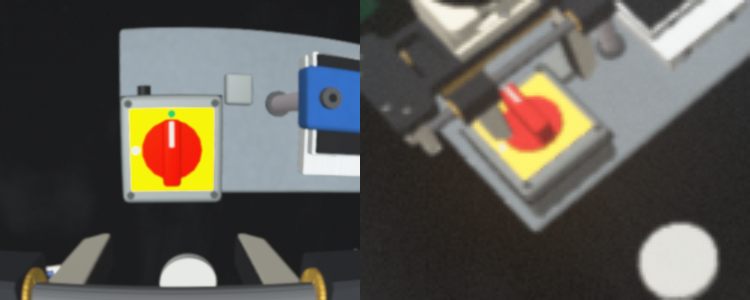

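Crop shows the isolator bar running from (272,120) to (272,186) in wrist pixels, free of the fingers, ON as described. I get the heights from the two wrist views.

```bash
python3 - <<'E'
from h import *
st3=read_state()
st2=dict(eef_pos=np.array([0.47703129,0.20741482,0.30116502]),tcp_rot=R.from_euler('z',0.1405)*R.from_euler('x',np.pi));st2['tcp_rot']=st2['tcp_rot'].as_quat()
out={}
for n,st in(('w2',st2),('w3',st3)):
    im=cv2.imread(f'pics/{n}.png')
    m=max(comps(im,(22,120,100),(35,255,255)),key=lambda t:t[0])[2]
    cn=cv2.convexHull(np.argwhere(m)[:,::-1].astype(np.int32))[:,0,:]
    out[n]=(cn,st)
for z in(.04,.05,.06,.07,.08):
    o=[]
    for n,(cn,st) in out.items():
        P=np.array([at('wrist',c,z,st)[:2] for c in cn])*1000
        r=cv2.minAreaRect(P.astype(np.float32));o+=[np.round(r[0],1).tolist(),np.round(r[1],1).tolist(),round(np.sqrt(cv2.contourArea(P.astype(np.float32))),1)]
    print(z,o)
for z in(.06,.07,.08,.09): # bar top face ends
    a,b=at('wrist',(272,120.5),z,st3),at('wrist',(272,177),z,st3);print(z,np.linalg.norm(a-b),(a+b)/2)
E
python3 - <<'E'
import cv2
im=cv2.imread('pics/w3.png');cv2.imwrite('pics/w3c.png',cv2.resize(im[90:210,210:330],None,fx=4,fy=4))
E
```

```text
0.04 [[554.7, 256.4], [72.1, 71.9], np.float64(71.3), [554.1, 251.5], [75.0, 75.8], np.float64(75.0)]
0.05 [[554.4, 255.4], [70.3, 70.1], np.float64(69.5), [554.9, 251.6], [72.4, 73.2], np.float64(72.4)]
0.06 [[554.2, 254.5], [68.5, 68.4], np.float64(67.8), [555.8, 251.7], [69.8, 70.7], np.float64(69.9)]
0.07 [[553.9, 253.5], [66.7, 66.6], np.float64(66.0), [556.6, 251.7], [67.3, 68.1], np.float64(67.3)]
0.08 [[553.6, 252.6], [64.9, 64.8], np.float64(64.2), [557.4, 251.8], [64.7, 65.5], np.float64(64.7)]
0.06 0.04775546725939719 [0.55609602 0.2513123  0.06      ]
0.07 0.04600169529508988 [0.55692504 0.25138674 0.07      ]
0.08 0.044247923330782445 [0.55775405 0.25146119 0.08      ]
0.09 0.042494151366475115 [0.55858306 0.25153564 0.09      ]
```

View pics/w3c.png

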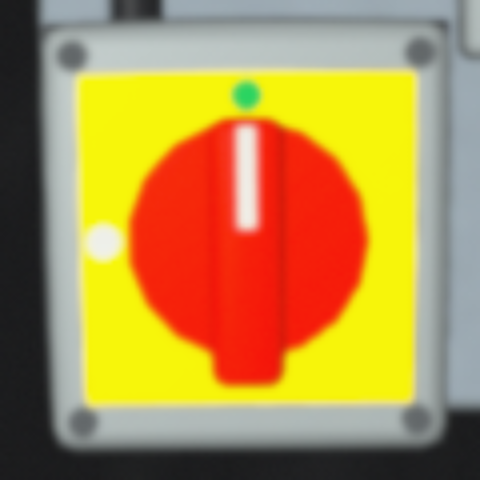

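Request:
servo_tool --pt "0.5 0.022 0.0 0.0 0 0 0" --pt "0.5 0.045 0.0 0.02 0 0 0" --pt "0.5 0.045 0.0 0.05 0 0 0" --pt "0.5 0.045 0.0 0.06 0 0 0" --pt "0.5 0.045 0.0 0.06 0 0 0"

```text
time: 4.78
eef_pos: [0.5563, 0.2506, 0.1322]
tcp_rot: [0.998, 0.071, 0.001, -0.0]
wrist_force: [0.4, -0.0, -0.3]
opening: 0.0465
grip_force: 0.0
```

Request:
servo_tool --pt "0.5 0 -0.001 0.02 0 0 0" --pt "0.5 0 -0.001 0.036 0 0 0" --pt "0.5 0 -0.001 0.036 0 0 0" --pt "0 0 -0.001 0.036 0 0 0" --pt "0 0 -0.001 0.036 0 0 0" --newtons 20

```text
time: 5.4
eef_pos: [0.5573, 0.251, 0.0964]
tcp_rot: [0.998, 0.07, 0.001, 0.001]
wrist_force: [-0.7, -3.1, 5.5]
opening: 0.0309
grip_force: 2.6
```

Request:
servo_tool --pt "0 0 0 0 0 0 0" --pt "0 0 0 0 0 0 0"

```text
time: 5.65
eef_pos: [0.5574, 0.2507, 0.0964]
tcp_rot: [0.998, 0.07, 0.001, 0.001]
wrist_force: [-0.0, -2.6, 6.0]
opening: 0.0139
grip_force: 22.3
```

Request:
servo_tool --pt "0 0 0 -0.001 0 0 -10" --pt "0 0 0 -0.001 0 0 -20" --pt "0 0 0 -0.001 0 0 -30" --pt "0 0 0 -0.001 0 0 -40" --pt "0 0 0 -0.001 0 0 -50"

```text
time: 6.28
eef_pos: [0.5568, 0.2515, 0.0964]
tcp_rot: [0.873, 0.488, 0.001, 0.0]
wrist_force: [1.0, 0.4, 0.9]
opening: 0.0138
grip_force: 22.1
```

Request:
servo_tool --pt "0 0 0 0 0 0 -10" --pt "0 0 0 0 0 0 -20" --pt "0 0 0 0 0 0 -30" --pt "0 0 0 0 0 0 -40" --pt "0 0 0 0 0 0 -41"

```text
time: 6.9
eef_pos: [0.556, 0.2517, 0.0964]
tcp_rot: [0.65, 0.76, -0.0, -0.0]
wrist_force: [-1.1, -1.6, 3.7]
opening: 0.0143
grip_force: 21.3
```

Request:
servo_tool --pt "0.5 0 0 0 0 0 0" --pt "0.5 0 0 0 0 0 0" --pt "0.5 0 0 -0.06 0 0 0" --pt "0.5 0 0 -0.12 0 0 0" --pt "0.5 0 0 -0.16 0 0 0"

```text
time: 7.52
eef_pos: [0.5558, 0.2528, 0.2585]
tcp_rot: [0.649, 0.761, 0.001, 0.0]
wrist_force: [0.0, 0.7, -1.1]
opening: 0.0465
grip_force: 0.0
```

Request:
servo_tool --pt "0.5 0 0.0 -0.04 0 0 10" --pt "0.5 0 0.0 -0.05 0 0 20" --pt "0.5 0 0.0 -0.05 0 0 30" --pt "0.5 0 0.0 -0.05 0 0 40" --pt "0.5 0 0.0 -0.05 0 0 50"

```text
time: 8.15
eef_pos: [0.5552, 0.2521, 0.3053]
tcp_rot: [0.911, 0.413, -0.001, -0.0]
wrist_force: [0.1, -0.1, -0.3]
opening: 0.0465
grip_force: 0.0
```

```bash
python3 - <<'E'
from h import *
st=read_state();print(st['eef_pos'],yawx(st),st['joint_positions'])
im=camera('wrist');sd=camera('side');sc=camera('scene');cv2.imwrite('pics/sc4.png',sc);cv2.imwrite('pics/w4.png',im);cv2.imwrite('pics/sd4.png',sd)
cv2.imwrite('pics/v4.png',np.hstack([im[:, :400],cv2.resize(sd[150:290,130:260],(390,420))]))
E
```

```text
[0.55522968 0.25209482 0.30527714] (np.float64(0.8513915745940278), np.float64(-0.7194060153295757)) [-0.1526651   0.54584096 -0.52608492  1.44113298  0.27962079  1.23114226
 -1.42856622]
```

View pics/v4.png

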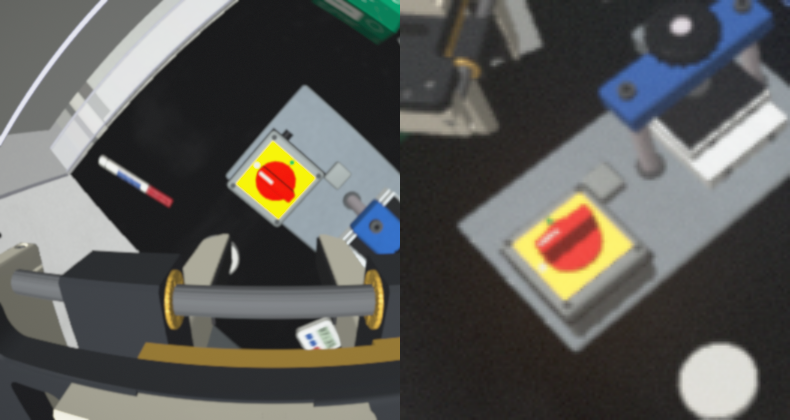

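Both views show the handle bar along the press's y with the white mark at the left, so the isolator is OFF. Next I go to the gauge.

Request:
servo_tool --pt "0.6 -0.053 0.026 0 0 0 8" --pt "0.6 -0.106 0.052 0 0 0 16" --pt "0.6 -0.16 0.078 0 0 0 24" --pt "0.6 -0.213 0.104 0 0 0 32" --pt "0.6 -0.266 0.13 0 0 0 36.7"

```text
time: 8.93
eef_pos: [0.4794, -0.0359, 0.3059]
tcp_rot: [0.994, 0.108, -0.0, -0.0]
wrist_force: [-0.2, -0.4, 0.2]
opening: 0.0557
grip_force: 0.0
```

Request:
servo_tool --pt "0.6 -0.026 0.053 0 0 0 0" --pt "0.6 -0.053 0.106 0 0 0 0" --pt "0.6 -0.08 0.158 0.01 0 0 0" --pt "0.6 -0.107 0.211 0.04 0 0 0" --pt "0.6 -0.134 0.264 0.08 0 0 0"

```text
time: 9.55
eef_pos: [0.4087, -0.3121, 0.233]
tcp_rot: [0.994, 0.109, 0.001, 0.001]
wrist_force: [0.1, -0.3, -0.1]
opening: 0.0561
grip_force: 0.0
```

Request:
servo_tool --pt "0.6 0 0 0.02 0 0 0" --pt "0.6 0 0 0.02 0 0 0"

```text
time: 9.8
eef_pos: [0.4078, -0.3096, 0.2116]
tcp_rot: [0.994, 0.109, -0.002, -0.002]
wrist_force: [-0.3, 0.6, 0.6]
opening: 0.056
grip_force: 0.0
```

```bash
python3 - <<'E'
from h import *
st=read_state();im=camera('wrist');cv2.imwrite('pics/w5.png',im);print(st['time'],st['eef_pos'],yawx(st),st['joint_positions'])
for r in regions_of('wrist','gauge')[:1]:
    print(r['score'],np.array(r['extent'])*[560,420,560,420])
    ys,xs=np.nonzero(r['mask']);P=np.array([at('wrist',(x,y),.005,st)[:2] for x,y in zip(xs,ys)])
    (c,wh,a)=cv2.minAreaRect((P*1000).astype(np.float32));print(c,wh,a)
for a,c,m in comps(im,(5,120,120),(20,255,255)):
    ys,xs=np.nonzero(m);P=np.array([at('wrist',(x,y),.022,st)[:2] for x,y in zip(xs,ys)])
    r=cv2.minAreaRect((P*1000).astype(np.float32));print(a,c,r);w=np.r_[np.array(r[0])/1000,.022]-st['eef_pos'];print('tool shift',tool(w,st))
E
```

```text
9.8 [ 0.40779947 -0.30957294  0.2115898 ] (np.float64(0.21822255006109897), np.float64(-1.352584308546939)) [ 0.76917953  0.45079028 -0.2336969   1.85264107  0.13243318  0.8579339
 -0.88184849]
0.84 [275.688 135.912  16.128 131.502]
(387.5341796875, -321.9150390625) (151.048583984375, 16.33216667175293) 11.564443588256836
292 [283.59246575 158.96575342] ((435.611328125, -311.28265380859375), (58.0748405456543, 17.977079391479492), 11.676263809204102)
tool shift [0.02728177 0.00844745 0.18948631]
67 [275. 351.] ((198.3350830078125, -356.093505859375), (0.8548250198364258, 85.49276733398438), 12.617764472961426)
tool shift [-0.21406766  0.00082912  0.19015293]
```

View pics/w5.png

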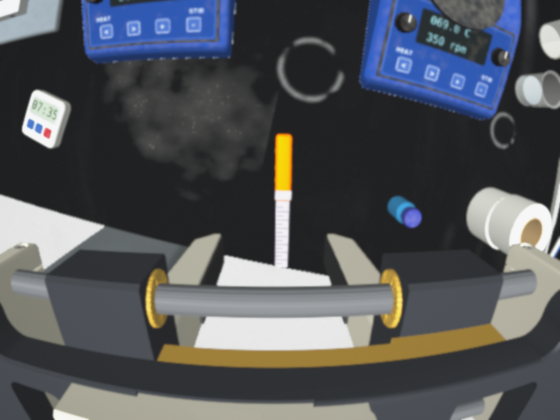

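Gauge centred between the fingers: orange handle (283,134–192), nose at (281,267). Descending.

Request:
servo_tool --pt "0.6 0.021 0.007 0.05 0 0 0.9" --pt "0.6 0.021 0.007 0.1 0 0 0.9" --pt "0.6 0.021 0.007 0.14 0 0 0.9" --pt "0.6 0.021 0.007 0.155 0 0 0.9" --pt "0.6 0.021 0.007 0.155 0 0 0.9"

```text
time: 10.52
eef_pos: [0.4317, -0.3122, 0.0587]
tcp_rot: [0.995, 0.101, 0.0, 0.0]
wrist_force: [-0.4, -0.3, -0.8]
opening: 0.0554
grip_force: 0.0
```

Request:
servo_tool --pt "0.6 0 0 0.015 0 0 0" --pt "0.6 0 0 0.029 0 0 0" --pt "0.6 0 0 0.029 0 0 0" --pt "0 0 0 0.029 0 0 0" --pt "0 0 0 0.029 0 0 0" --newtons 35

```text
time: 11.15
eef_pos: [0.4312, -0.3127, 0.0296]
tcp_rot: [0.995, 0.1, 0.0, 0.0]
wrist_force: [-0.1, -0.1, 0.4]
opening: 0.0405
grip_force: 0.0
```

Request:
servo_tool --pt "0 0 0 0 0 0 0" --pt "0 0 0 0 0 0 0" --pt "0 0 0 0 0 0 0"

```text
time: 11.52
eef_pos: [0.4311, -0.3127, 0.0294]
tcp_rot: [0.995, 0.1, 0.0, 0.0]
wrist_force: [-0.6, -0.2, 0.5]
opening: 0.0155
grip_force: 35.0
```

Request:
servo_tool --pt "0 0 0 -0.03 0 0 0" --pt "0 0 0 -0.08 0 0 0" --pt "0 0 0 -0.13 0 0 0" --pt "0 0 0 -0.17 0 0 -5" --pt "0 0 0 -0.17 0 0 -10"

```text
time: 12.15
eef_pos: [0.4326, -0.3133, 0.2026]
tcp_rot: [0.982, 0.188, 0.003, 0.003]
wrist_force: [1.0, -0.4, -2.4]
opening: 0.0159
grip_force: 35.0
```

```bash
python3 - <<'E'
from h import *
st=read_state();print(st['eef_pos'],yawx(st),st['opening'],st['grip_force'],st['wrist_force'],st['joint_positions'])
print(tool(np.array([.46,-.06,.2])-st['eef_pos'],st))
E
```

```text
[ 0.43258385 -0.31331913  0.20264928] (np.float64(0.37851070201148085), np.float64(-1.1923101580491644)) 0.015887077511284226 34.95896100997925 [ 0.97515729 -0.4079362  -2.39618451] [ 0.77763234  0.49277958 -0.28424215  1.81346257  0.17790579  0.85276562
 -0.78336099]
[ 0.11907471 -0.22527181  0.00175167]
```

Request:
servo_tool --pt "0 0.024 -0.045 0 0 0 -10" --pt "0 0.048 -0.09 0 0 0 -20" --pt "0 0.071 -0.135 0 0 0 -30" --pt "0 0.095 -0.18 0 0 0 -40" --pt "0 0.119 -0.225 0 0 0 -50"

```text
time: 12.78
eef_pos: [0.4587, -0.058, 0.1992]
tcp_rot: [0.81, 0.587, -0.0, -0.0]
wrist_force: [0.2, -0.3, -0.7]
opening: 0.0159
grip_force: 35.0
```

Request:
servo_tool --pt "0 0 0 0 0 0 -10" --pt "0 0 0 0 0 0 -20" --pt "0 0 0 0 0 0 -30" --pt "0 0 0 0 0 0 -40" --pt "0 0 0 0 0 0 -50"

```text
time: 13.4
eef_pos: [0.4585, -0.0597, 0.199]
tcp_rot: [0.486, 0.874, -0.0, -0.0]
wrist_force: [-0.2, 0.8, -0.8]
opening: 0.0155
grip_force: 35.0
```

Request:
servo_tool --pt "0 0 0 0 0 0 -10" --pt "0 0 0 0 0 0 -20" --pt "0 0 0 0 0 0 -30" --pt "0 0 0 0 0 0 -40" --pt "0 0 0 0 0 0 -50"

```text
time: 14.02
eef_pos: [0.4585, -0.0598, 0.1989]
tcp_rot: [0.071, 0.997, -0.0, -0.001]
wrist_force: [0.2, 0.6, -1.9]
opening: 0.0156
grip_force: 35.0
```

```bash
python3 - <<'E'
from h import *
st=read_state();print(st['eef_pos'],yawx(st),st['opening'],st['joint_positions'])
print(tool(np.array([.428,.067,.15])-st['eef_pos'],st), np.degrees(3.283-yawx(st)[0]))
E
```

```text
[ 0.4585247  -0.05983622  0.19894565] (np.float64(2.9991189134900464), np.float64(1.428323249633569)) 0.015616470782920177 [ 0.77344475  0.58011233 -1.04438675  1.98381446  0.62570928  0.94347085
  0.83640935]
[0.0481753  0.12124868 0.04891582] 16.265188140608544
```

Request:
servo_tool --pt "0 0.01 0.03 0.0 0 0 -4" --pt "0 0.02 0.06 0.0 0 0 -8" --pt "0 0.03 0.09 0.0 0 0 -12" --pt "0 0.041 0.121 0.01 0 0 -16.3" --pt "0 0.041 0.121 0.03 0 0 -16.3"

```text
time: 14.65
eef_pos: [0.4361, 0.0689, 0.1697]
tcp_rot: [-0.071, 0.997, 0.001, 0.001]
wrist_force: [0.0, -0.4, -1.8]
opening: 0.0158
grip_force: 35.0
```

Request:
servo_tool --pt "0 0 0 0.0 0 0 0" --pt "0 0 0 0.0 0 0 0"

```text
time: 14.9
eef_pos: [0.4365, 0.0658, 0.1695]
tcp_rot: [-0.068, 0.998, -0.0, 0.0]
wrist_force: [0.7, -0.0, -1.0]
opening: 0.0155
grip_force: 35.0
```

```bash
python3 - <<'E'
from h import *
st=read_state();print(st['eef_pos'],yawx(st),st['opening'],st['joint_positions'])
im=camera('wrist');sd=camera('side');sc=camera('scene')
for n,i in(('w6',im),('sd6',sd),('sc6',sc)): cv2.imwrite(f'pics/{n}.png',i)
cv2.imwrite('pics/v6.png',np.hstack([im[:,80:460],cv2.resize(sd[130:270,200:340],(420,420))]))
E
```

```text
[0.43654102 0.06584364 0.16953473] (np.float64(-3.005995748896221), np.float64(1.706393220995506)) 0.01552478377811343 [ 0.50263326  0.61221235 -1.06044606  2.07237902  0.7108911   0.87686832
  0.73478578]
```

View pics/v6.png

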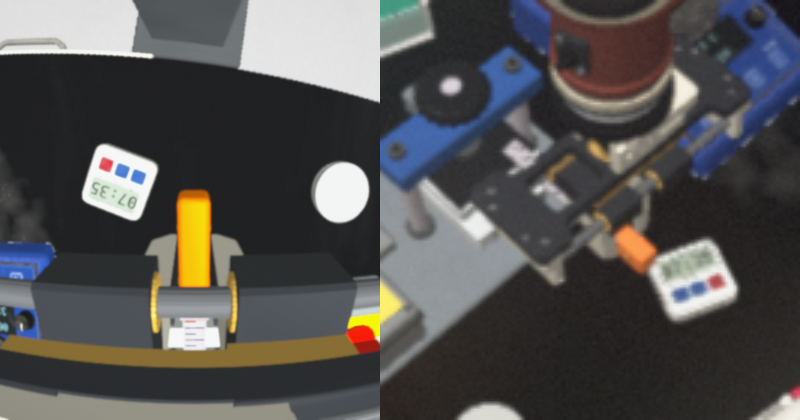

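The wrist camera now looks back at the robot: handle rear end at wrist px (274,190), gauge held straight. The timer and dish have not been touched.

```bash
python3 - <<'E'
from h import *
st=read_state()
p=at('wrist',(273.5,190),st['eef_pos'][2]-.0294+.021,st);print('back end rel tool',tool(p-st['eef_pos'],st))
im6=cv2.imread('pics/w6.png')
a,c,m=comps(im6,(5,120,120),(20,255,255))[0];ys,xs=np.nonzero(m)
for r in(200,215,235):print(r,xs[ys==r].min(),xs[ys==r].max(),[tool(at('wrist',(xs[ys==r].mean(),r),st['eef_pos'][2]-.0074,st)-st['eef_pos'],st).round(4)])
st2=dict(eef_pos=np.array([0.47703129,0.20741482,0.30116502]),tcp_rot=(R.from_euler('z',0.1405)*R.from_euler('x',np.pi)).as_quat())
im=cv2.imread('pics/w2.png');g=im.min(2)
m=(g[80:140,335:425]>200).astype(np.uint8);n,l,s,ct=cv2.connectedComponentsWithStats(m);i=1+np.argmax(s[1:,4]);ys,xs=np.nonzero(l==i);xs+=335;ys+=80
print(s[i]);P=np.array([at('wrist',(x,y),.05,st2)[:2] for x,y in zip(xs,ys)])
o=np.array([.6177,.0943]);yw=.1413;L=(P-o)@np.array([[np.cos(yw),-np.sin(yw)],[np.sin(yw),np.cos(yw)]])
print('ledge in press frame',L.min(0),L.max(0))
E
```

```text
back end rel tool [0.03897787 0.00088907 0.00835898]
200 257 289 [array([0.0344, 0.0007, 0.0074])]
215 257 290 [array([ 0.0271, -0.    ,  0.0074])]
235 257 290 [array([ 0.017 , -0.0007,  0.0074])]
[   8   30   70   21 1187]
ledge in press frame [-0.0589819  -0.04454722] [-0.03663204  0.04702918]
```

Request:
servo_tool --pt "0 -0.009 0.003 0.03 0 0 -0.3" --pt "0 -0.017 0.003 0.055 0 0 -0.3" --pt "0 -0.017 0.003 0.075 0 0 -0.3" --pt "0 -0.017 0.003 0.083 0 0 -0.3" --pt "0 -0.017 0.003 0.083 0 0 -0.3"

```text
time: 15.68
eef_pos: [0.4529, 0.0714, 0.0864]
tcp_rot: [-0.071, 0.997, 0.0, -0.0]
wrist_force: [-0.4, 0.3, -1.1]
opening: 0.0153
grip_force: 35.0
```

```bash
python3 - <<'E'
from h import *
st=read_state();print(st['eef_pos'],yawx(st),st['wrist_force'],st['wrist_torque'])
R_=R.from_quat(st['tcp_rot']).as_matrix();print(R_[:,2])
sd=camera('side');sc=camera('scene')
a=cv2.resize(sd[150:250,190:320],(390,300),interpolation=cv2.INTER_CUBIC);b=cv2.resize(sc[130:230,240:370],(390,300),interpolation=cv2.INTER_CUBIC)
cv2.imwrite('pics/v7.png',np.hstack([a,b]))
E
```

```text
[0.45287749 0.07143597 0.08639918] (np.float64(-2.9999985167973673), np.float64(1.7123904601383377)) [-0.41958059  0.26906177 -1.10066068] [ 0.06092026 -0.13459443 -0.03041794]
[-5.58408205e-05  6.83884938e-05 -9.99999996e-01]
```

View pics/v7.png

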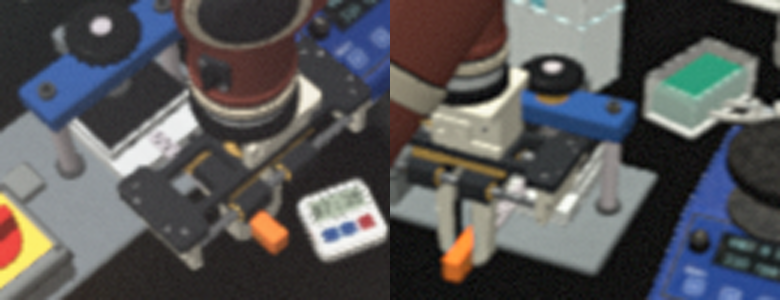

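Side view: the nose, near crop (160,137), is over the ledge just ahead of the upper platen and about at its middle. Lowering gently.

Request:
servo_tool --pt "0 0 0 0.002 0 0 0" --pt "0 0 0 0.004 0 0 0" --pt "0 0 0 0.005 0 0 0" --pt "0 0 0 0.005 0 0 0"

```text
time: 16.27
eef_pos: [0.4528, 0.0715, 0.0812]
tcp_rot: [-0.071, 0.997, 0.0, -0.0]
wrist_force: [0.4, -0.3, -0.8]
opening: 0.0156
grip_force: 35.0
```

Request:
servo_tool --pt "0 0 0 0.001 0 0 0" --pt "0 0 0 0.001 0 0 0"

```text
time: 16.52
eef_pos: [0.4528, 0.0715, 0.0802]
tcp_rot: [-0.071, 0.997, 0.0, -0.0]
wrist_force: [-0.4, 0.7, -1.0]
opening: 0.0162
grip_force: 35.0
```

Request:
servo_tool --pt "0 0 0 0.0008 0 0 0" --pt "0 0 0 0.0008 0 0 0"

```text
time: 16.77
eef_pos: [0.4528, 0.0715, 0.0794]
tcp_rot: [-0.071, 0.997, 0.0, -0.0]
wrist_force: [1.0, 0.3, -1.4]
opening: 0.0158
grip_force: 35.0
```

Request:
servo_tool --pt "0 0 0 0.0005 0 0 0" --pt "0 0 0 0.0005 0 0 0"

```text
time: 17.02
eef_pos: [0.4528, 0.0716, 0.079]
tcp_rot: [-0.071, 0.997, 0.0, 0.0]
wrist_force: [-0.3, 0.8, -0.5]
opening: 0.0161
grip_force: 35.0
```

Request:
servo_tool --pt "0 0 0 0.0005 0 0 0" --pt "0 0 0 0.0005 0 0 0"

```text
time: 17.27
eef_pos: [0.4528, 0.0716, 0.0786]
tcp_rot: [-0.071, 0.997, 0.0, 0.0]
wrist_force: [-1.6, -0.2, 0.6]
opening: 0.016
grip_force: 35.0
```

Request:
servo_tool --pt "0 0 0 0.0005 0 0 0" --pt "0 0 0 0.0005 0 0 0"

```text
time: 17.52
eef_pos: [0.4527, 0.0716, 0.0781]
tcp_rot: [-0.071, 0.997, 0.0, 0.0]
wrist_force: [-1.2, -0.4, 2.4]
opening: 0.0155
grip_force: 35.0
```

Request:
servo_tool --pt "0 -0.005 0 -0.0003 0 0 0" --pt "0 -0.01 0 -0.0003 0 0 0" --pt "0 -0.015 0 -0.0003 0 0 0" --pt "0 -0.02 0 -0.0003 0 0 0" --pt "0 -0.02 0 -0.0003 0 0 0"

```text
time: 18.15
eef_pos: [0.4737, 0.0746, 0.0784]
tcp_rot: [-0.071, 0.997, 0.0, 0.001]
wrist_force: [0.7, -0.4, 1.5]
opening: 0.0158
grip_force: 35.0
```

Request:
servo_tool --pt "0 -0.003 0 0 0 0 0" --pt "0 -0.006 0 0 0 0 0" --pt "0 -0.009 0 0 0 0 0" --pt "0 -0.01 0 0 0 0 0"

```text
time: 18.65
eef_pos: [0.4822, 0.0757, 0.0782]
tcp_rot: [-0.071, 0.997, -0.0, -0.0]
wrist_force: [-4.1, -0.6, 4.8]
opening: 0.0157
grip_force: 35.0
```

Request:
servo_tool --pt "0 -0.001 0 0 0 0 0" --pt "0 -0.002 0 0 0 0 0" --pt "0 -0.002 0 0 0 0 0"

```text
time: 19.02
eef_pos: [0.4825, 0.0758, 0.0779]
tcp_rot: [-0.071, 0.997, -0.0, -0.002]
wrist_force: [-6.2, -0.8, 4.6]
opening: 0.0159
grip_force: 35.0
```

Request:
servo_tool --pt "0 -0.001 0 0 0 0 0" --pt "0 -0.002 0 0 0 0 0" --pt "0 -0.002 0 0 0 0 0"

```text
time: 19.4
eef_pos: [0.4827, 0.0758, 0.0776]
tcp_rot: [-0.071, 0.997, -0.001, -0.004]
wrist_force: [-9.2, -1.3, 5.1]
opening: 0.0153
grip_force: 35.0
```

Request:
servo_tool --pt "0 0.001 0 -0.0008 0 0 0" --pt "0 0.001 0 -0.0012 0 0 0" --pt "0 0.001 0 -0.0012 0 0 0"

```text
time: 19.77
eef_pos: [0.4847, 0.0756, 0.0787]
tcp_rot: [-0.071, 0.998, -0.0, -0.001]
wrist_force: [-2.9, 0.9, -3.1]
opening: 0.0157
grip_force: 35.0
```

Request:
servo_tool --pt "0 -0.0005 0 0 0 0 0" --pt "0 -0.001 0 0 0 0 0" --pt "0 -0.001 0 0 0 0 0"

```text
time: 20.15
eef_pos: [0.4861, 0.0758, 0.0791]
tcp_rot: [-0.071, 0.998, -0.0, -0.001]
wrist_force: [-2.9, -1.8, -4.2]
opening: 0.0157
grip_force: 35.0
```

```bash
python3 - <<'E'
from h import *
st=read_state();print(st['eef_pos'],yawx(st),st['wrist_force'],st['wrist_torque'],R.from_quat(st['tcp_rot']).as_matrix()[:,2])
sd=camera('side');sc=camera('scene')
a=cv2.resize(sd[160:220,210:290],(400,300),interpolation=cv2.INTER_CUBIC);b=cv2.resize(sc[160:220,260:340],(400,300),interpolation=cv2.INTER_CUBIC)
cv2.imwrite('pics/v8.png',np.hstack([a,b]))
E
```

```text
[0.48608479 0.07582388 0.07907294] (np.float64(-3.00030451704774), np.float64(1.7120851872689797)) [-2.90933997 -1.77906994 -4.18997491] [-0.07031037  0.88223334  0.0499388 ] [-1.21963927e-03 -7.31450384e-04 -9.99998989e-01]
```

View pics/v8.png

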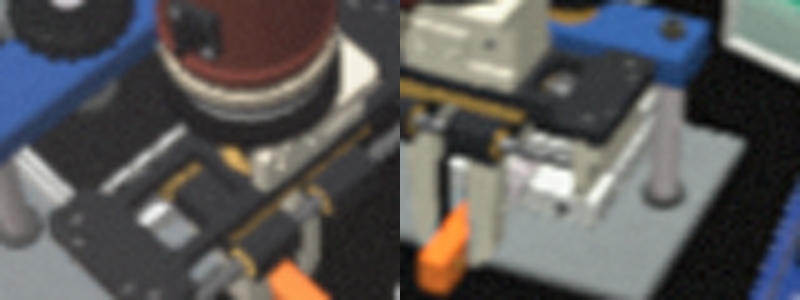

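The gripper hides the nose in both views, so I go on by force: the blade moved on after I levelled it.

Request:
servo_tool --pt "0 -0.001 0 0.0003 0 0 0" --pt "0 -0.002 0 0.0003 0 0 0" --pt "0 -0.002 0 0.0003 0 0 0"

```text
time: 20.62
eef_pos: [0.4871, 0.0761, 0.079]
tcp_rot: [-0.071, 0.997, -0.001, -0.001]
wrist_force: [-6.2, -1.0, -2.3]
opening: 0.016
grip_force: 35.0
```

Request:
servo_tool --pt "0 -0.001 0 0 0 0 0" --pt "0 -0.002 0 0 0 0 0" --pt "0 -0.002 0 0 0 0 0"

```text
time: 21.0
eef_pos: [0.4875, 0.0762, 0.0789]
tcp_rot: [-0.071, 0.997, -0.001, -0.003]
wrist_force: [-9.0, -1.4, 0.2]
opening: 0.0158
grip_force: 35.0
```

Request:
servo_tool --pt "0 -0.001 0 0 0 0 0" --pt "0 -0.001 0 0 0 0 0" --pt "0 -0.001 0 0 0 0 0" --pt "0 -0.001 0 0 0 0 0"

```text
time: 21.5
eef_pos: [0.4877, 0.0762, 0.0789]
tcp_rot: [-0.071, 0.997, -0.001, -0.003]
wrist_force: [-9.7, -1.6, 2.4]
opening: 0.0161
grip_force: 35.0
```

Request:
servo_tool --pt "0 0 0 0 0 0 0" --pt "0 0 0 0 0 0 0" --pt "0 0 0 0 0 0 0" --pt "0 0 0 0 0 0 0" --pt "0 0 0 0 0 0 0"

```text
time: 22.12
eef_pos: [0.4877, 0.0762, 0.0789]
tcp_rot: [-0.071, 0.997, -0.001, -0.003]
wrist_force: [-10.5, -2.1, 1.1]
opening: 0.0159
grip_force: 35.0
```

Steady at about 10 N drag, grip holding and nothing moving. Handing in.

```bash
python3 -c "
from workcell import *
print(close_job())"
```

```text
the job is handed in; nothing more can be done
None
```

I turned the isolator to OFF, confirmed in the camera images. The gauge is held still in the gap with about 10 N of drag, at an estimated 24–30 mm (the gripper hid the nose, so this is by position and force), and the job is handed in; no verdict came back.

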